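Walk the specimen vise home against the fence and clamp it

ROBOT

A 7-joint arm with a two-finger parallel gripper is mounted at the origin on a cart in front of the work surface, level with it; the furniture and walls round the work are solid. World frame = base frame: x ahead of the robot, y to its left, z up, the work surface at z = 0. Lengths are in m, angles in degrees, forces in N, time in s.
With the tool pointing down it reaches from about 0.4 to 0.85 m from the base axis. Payload 4.5 kg.
Tool frame: the origin (TCP) lies on the mounting face of the last link; the fingertips stand 166 mm ahead of it and the grasp point (between the pads) lies 147 mm ahead of it; z points along the fingers, y is the line along which they close (so a half turn about z gives the same grasp; the last joint's range is limited). The gripper opens to 88 mm and grips with 3 to 60 N. Pads are 18 mm wide; open, the fingers measure 123 mm over their backs; the gripper's body (75 mm by 187 mm) begins 45 mm behind the grasp point.
Start: joints at [67.196, 39.483, -11.15, 89.685, 9.013, 51.709, -12.324], TCP at [0.262, -0.568, 0.405] pointing down, gripper open.
Joint ranges: [-172.22, 172.22], [-26.19, 119.32], [-84.43, 86.54], [7.71, 146.69], [-57.33, 237.33], [2.42, 119.75], [-152.13, 152.13]. Speed limits (degrees/s): [147.25, 147.25, 180, 180, 180, 180, 180].

INTERFACE

Orientations are given as [roll, pitch, yaw] about the fixed x, y, z axes, in that order (R = Rz(yaw) Ry(pitch) Rx(roll)).
In Python, from cell import manip gives the robot as it stands. The module is installed in compiled form; this text tells all that it offers.
- The arm moves only by the shell command python3 -m handwheel 'ROWS' [FORCE]. ROWS is JSON, a list of rows, each a list of 3 entries, a list of its own where there are three numbers: the opening, from 0 (shut) to 1 (fully open), then the shift along the world's x, y, z in m, then the turn about the world's z in degrees. A call has 1 to 5 rows; each row is the pose to reach, as a shift and turn from the pose commanded when the call began; what a row does not reach only later rows make up. A row lasts 1/8 s, in which the tool goes at most 62.5 mm and 10.7 degrees, less where a joint would pass 70% of its speed; a pose out of reach is approached as far as the arm can. A call with a gripper value outside its range is refused whole. The fingers move at their own pace and stop on an object; FORCE is the grip in N (left out, the last holds). Time passes only in rows, so rows that repeat a pose let the fingers close. It gives the time, the measured TCP pose, the force, the opening and the grip force at its end, in the units of the state.
- manip.sense(): the state, without advancing time (a new reading comes with each control period).
- manip.grab_frame(name): name is "scene" or "top" or "wrist"; returns a dict with "frame" (480x640x3 uint8, red, green, blue), "K" (3x3 intrinsics, pixels), "R" (3x3) and "t" (3): a world point X has camera coordinates R X + t. Camera axes: x right, y down, z forward; pixel columns grow to the right and rows downward; lengths in m; the calibration is good to about 2 mm. A picture is of the moment at which its call begins. There is no depth.
- manip.hand_in(): hands the job in; it is judged then, once.
The state is a dict: "t": time; "qpos": joint angles; "joint_velocities": joint speeds; "joint_torque": joint torques, N m; "position": TCP position; "orientation": TCP orientation; "wrist_force": force on the tool from outside, world axes, zero at the start; "wrist_torque": the same for the moment, N m; "opening": finger opening in m; "grip_force": force on a finger pad.
Only numpy, scipy, OpenCV 4.12 (cv2) and the standard library are available. Lean on these libraries where they do the work, as an engineer would, in place of code of your own. Each camera call takes 0.05 s, during which the arm holds its last target. There are 200 camera calls.

TASK

The heavy specimen vise standing on the aluminium base plate belongs at the back of that plate: between the two upright pins, its whole back edge home against the steel fence. It is far too heavy to shove along in one piece, so walk it there by pushing its left and right ends forward in turn, never pressing on it with more than about 20 N; once both ends are home, swing the toggle clamp over until its pad bears on the left end of the vise's base, and let go. Leave the other things on the bench where they are.

Things in the scene. Friction and masses are not known exactly. Their poses are not given: they have to be found in the camera images.
- vise: heavy grey cast vise, 4.3 kg, loose on the base plate, a specimen puck held in its jaws. Origin: on the plate surface midway between its feet; x to the back, y along its length to the left. Its base slab is 90 mm (x) by 200 mm (y), 12 to 28 mm above the plate, on four domed feet at x +-12, y +-52 mm; bed, jaws and screw stand on it within x +-30, y -70..59 mm, up to 71 mm above the plate
- vise_push_left (a point): on the flat, smooth front edge of the vise's base slab near its left end (vise x -45, y +90, z 20 mm). Pushed ahead here the vise swings about its right feet, whose end backs up about 0.3 times as much. A swing takes about 10 to 15 N, more if the push also bears down on it; sliding the whole vise squarely takes 24 N or more
- vise_push_right (a point): the same point near the right end (vise x -45, y -90, z 20 mm): pushed here it swings about its left feet
- vise_back_left (a point): left back corner of the vise's base slab (vise x +45, y +100, z 20 mm); axes as the vise
- vise_back_right (a point): right back corner of the vise's base slab (vise x +45, y -100, z 20 mm); axes as the vise
- fixture: fixed aluminium base plate 255x395 mm, 8 mm thick, with steel fence, two pins and toggle clamp. Origin: on the bench under the home centre of the vise; x to the back, y to the left; the plate spans x -175..80, y -180..215 mm. The clamp's own foot, 10 mm thick, covers x -43..19, y 77..187 mm; the vise's slab passes 2 mm above it, the vise's feet pass beside it
- fence_face (a point): middle of the fence's front face (fixture x 45, y 0, z 28 mm), axes as the fixture; fence 266 mm long, 34 mm high above the plate. The vise is home when both its back corners lie at x = 0 in this frame. Upright pins 16 mm across, 36 mm high, at fixture x 31, y +-114 mm leave the slab 6 mm to spare at each end
- clamp_lever (a joint): angle of the toggle clamp, rad: handle, arm and pad are one rigid swinging part. About 0.21 with the pad bearing on the vise's slab, larger is open (1.26: handle lying out to the left). Swing the red handle up and over to the right to shut; friction torque about 0.2 N m, it stays where it is left
- lever_pivot (a point): a point on the hinge axis of the toggle clamp (fixture x -12, y 165, z 46 mm); the axis runs along the fixture's x
- lever_grip (a point): middle of the clamp's red handle, 82 mm from the hinge axis; the line to it from the pivot leans left of upright by 0.31 rad plus the joint value. The handle is a bar 15 mm wide along the hinge axis, 20 mm thick, 75 mm long, lying along that line
- clamp_pad (a point): underside of the clamp's round pad, 18 mm across, 81 mm from the hinge axis on the arm opposite the handle; shut, it comes down on the bare left end of the vise's slab, 12 mm from its edge, whose top is 36 mm above the bench
- puck: mounted specimen puck, 25 mm across, 16 mm high, standing on the base plate behind the clamp; bystander; origin at the centre of its underside
- hex_key: black L-shaped hex key, 33x85x5 mm, lying on the right edge of the base plate; bystander; origin at the centre of its underside
- paste_jar: screw-lid jar, 47 mm across, 36 mm high, on the bench to the left behind the fixture; bystander; origin at the centre of its underside
- tape_roll: roll of masking tape, 67 mm across, 18 mm high, on the bench right of the fixture; bystander; origin at the centre of its underside
- beaker: small clear beaker, 52 mm across, 66 mm high, right and behind the fixture; bystander; origin at the centre of its underside
- caliper: vernier caliper, 220 mm long, lying front right on the bench; bystander; origin at the centre of its underside

How it is judged (in metres and radians):
On the way:
1. the vise stands home: both back corners within about 2 mm of the fence, between the pins, the clamp still open (x of each of vise_back_left, vise_back_right in the frame of fence_face above -0.0022 m and y of vise in the frame of fence_face between -0.009 and 0.009 m and angle between vise's own z axis and vertical below 0.04 rad and value of joint clamp_lever above 0.45 rad), for 0.2 s.
At the end, for the whole second after the job is handed in: Both back corners of the vise's base are within 2.2 mm of the fence face, the vise is flat on the plate, within 9 mm of the middle between the pins and at rest, and the clamp is shut with its pad down on the slab (joint below 0.25 rad) (x of each of vise_back_left, vise_back_right in the frame of fence_face above -0.0022 m and y of vise in the frame of fence_face between -0.009 and 0.009 m and angle between vise's own z axis and vertical below 0.04 rad and value of joint clamp_lever between 0.12 and 0.25 rad and linear speed of vise below 0.01 m/s); the robot touches nothing.
It fails at once if the vise is pressed with more than 22 N by the gripper or arm (contact force between any of the fingers, the arm and vise above 22 N).
It fails at once if the vise is tipped by more than 7 degrees (angle between vise's own z axis and vertical above 0.12 rad).
It fails at once if a bystander is moved by more than 15 mm (distance of any of puck, hex_key, paste_jar, tape_roll, beaker, caliper from where it was at the start of the episode above 0.015 m).
It also fails if it takes over 72 s, if anything falls off the work surface, if the arm or the gripper's body presses on something with over 40 N, if the wrist force passes 120 N, or if a joint passes its speed limit or range.

## Working session

There is one attempt and no reset: what is moved stays moved. The work goes in short steps, Python scripts to look and compute and a shell command to move; the robot and the scene stay as the last step left them, time stands still between calls to the robot, and variables do not carry over. Pictures are saved under pics/ and viewed, at most 15 in all, crops included, and the job is handed in when it is done.

```bash
mkdir -p pics
python3 - <<'E'
from cell import manip
import cv2,numpy as np
for n in("scene","top"):
    f=manip.grab_frame(n); cv2.imwrite(f"pics/{n}0.png",f["frame"][...,::-1]); print(n,f["K"].tolist(),np.round(f["R"],4).tolist(),f["t"].tolist())
s=manip.sense(); print({k:np.round(v,3).tolist() for k,v in s.items()})
E
```

```text
scene [[611.2996130758775, 0.0, 329.04737282349], [0.0, 611.2996130758775, 236.4389595782938], [0.0, 0.0, 1.0]] [[0.8477, -0.5305, -0.0082], [-0.2952, -0.4589, -0.838], [0.4408, 0.7128, -0.5456]] [-0.5520547501082528, 0.22182314883641543, 1.337862175735095]
top [[443.08383751168503, 0.0, 324.14509303044616], [0.0, 443.08383751168503, 240.44594674747475], [0.0, 0.0, 1.0]] [[0.0175, -0.9997, 0.0148], [-0.9897, -0.0194, -0.1418], [0.142, -0.0122, -0.9898]] [-0.10887092800402795, 0.5844483190942271, 0.908966034924653]
{'t': 0.1, 'qpos': [67.196, 39.527, -11.145, 89.737, 9.013, 51.71, -12.324], 'joint_velocities': [0.083, -0.09, 0.014, -0.162, 0.06, -0.124, -0.058], 'joint_torque': [-0.004, -52.85, -1.272, -15.384, -0.053, 0.002, 0.0], 'position': [0.261, -0.567, 0.404], 'orientation': [-179.908, 0.007, 24.746], 'wrist_force': [0.604, -0.439, -0.905], 'wrist_torque': [0.027, -0.001, 0.006], 'grip_force': 0.0, 'opening': 0.088}
```

View pics/scene0.png

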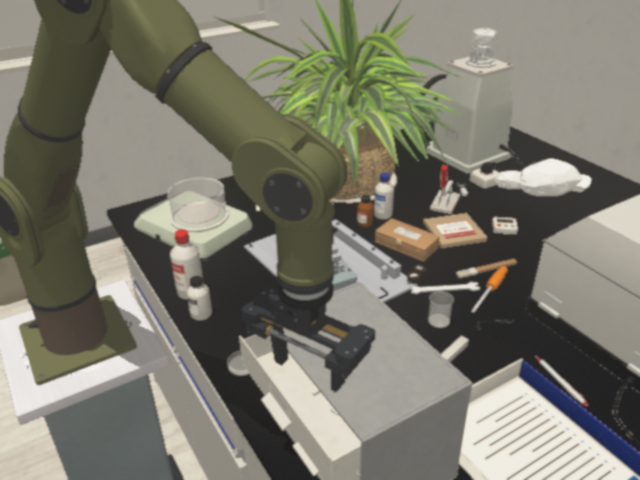

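View pics/top0.png

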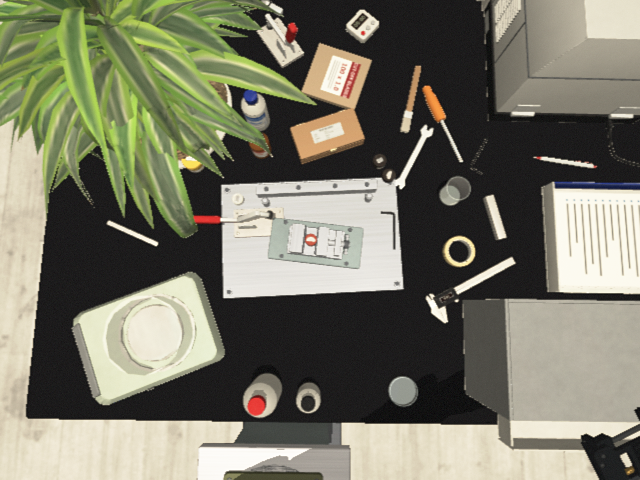

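The top view shows the plate (corners about 222,185 / 398,178 / 402,289 / 223,298). The vise slab is at about 275,219 / 363,226 / 360,269 / 268,260, with its right end nearer the robot. The fence runs along row 190, and the red handle lies out left at (207,219). The scene view is largely blocked by the arm. I'll enlarge the top view and print the plane mapping.

```bash
cat > h.py <<'E'
from cell import manip
import cv2,numpy as np
def ray(f,px,z):
    "pixels -> world points on the plane at height z"
    px=np.atleast_2d(px).astype(float)
    d=np.c_[px,np.ones(len(px))]@np.linalg.inv(f["K"]).T@f["R"]; c=-f["R"].T@f["t"]
    return c+d*((z-c[2])/d[:,2])[:,None]
def proj(f,X):
    p=(np.atleast_2d(X)@f["R"].T+f["t"])@f["K"].T; return p[:,:2]/p[:,2:]
E
python3 - <<'E'
from h import *
f=manip.grab_frame("top");im=f["frame"][...,::-1]
cv2.imwrite("pics/c1.png",cv2.resize(im[170:305,185:410],None,fx=3.5,fy=3.5,interpolation=cv2.INTER_CUBIC))
pl=ray(f,[(222,185),(398,178),(402,289),(223,298)],.008);print(np.round(pl,3))
print(np.round(ray(f,[(275,219),(363,226),(360,269),(268,260)],.036),3))
print(np.round(ray(f,[(258,195),(382,189)],.042),3))
E
```

```text
[[ 0.713  0.134  0.008]
 [ 0.738 -0.264  0.008]
 [ 0.487 -0.271  0.008]
 [ 0.46   0.12   0.008]]
[[ 0.632  0.01   0.036]
 [ 0.621 -0.182  0.036]
 [ 0.527 -0.176  0.036]
 [ 0.543  0.022  0.036]]
[[ 0.683  0.048  0.042]
 [ 0.703 -0.223  0.042]]
```

View pics/c1.png

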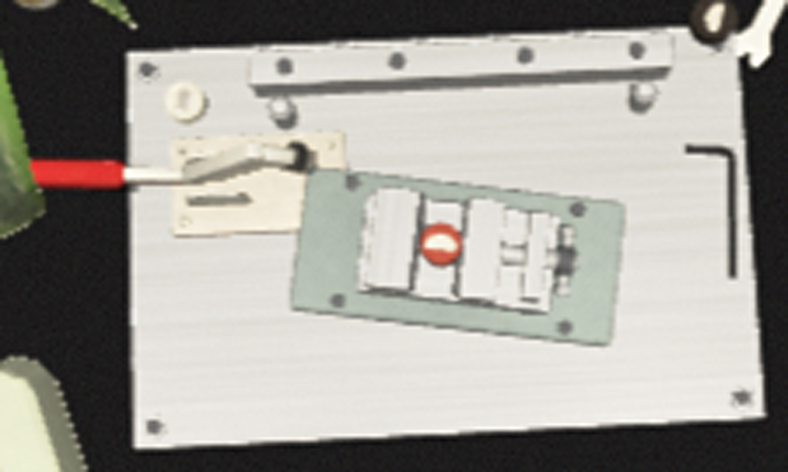

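The enlarged crop (scale 3.5, offset 185,170) shows the slab corners at (317,168), (625,203), (608,346) and (291,309). The fence front base runs (255,95)-(670,72), with pins at (285,110) and (641,97). The lever arm is open, with its pad end at (300,155), and the small puck is at (186,101). Next I fit both frames.

```bash
cat >> h.py <<'E'
def rigid(A,B):
    "2D rigid A->B: yaw, t, rms"
    a=A-A.mean(0);b=B-B.mean(0); th=np.arctan2((a[:,0]*b[:,1]-a[:,1]*b[:,0]).sum(),(a*b).sum())
    R=np.array([[np.cos(th),-np.sin(th)],[np.sin(th),np.cos(th)]]); t=B.mean(0)-R@A.mean(0)
    return th,R,t,np.sqrt((((A@R.T+t)-B)**2).sum(1).mean())
SL=np.array([(45,100),(45,-100),(-45,-100),(-45,100)])/1e3
def quad(mask):
    c=max(cv2.findContours(mask.astype(np.uint8),cv2.RETR_EXTERNAL,cv2.CHAIN_APPROX_NONE)[0],key=cv2.contourArea)
    return cv2.boxPoints(cv2.minAreaRect(c)),cv2.contourArea(c)
E
python3 - <<'E'
from h import *
f=manip.grab_frame("top")
un=lambda L:np.array(L)/3.5+(185,170)-.36
pl=ray(f,un([(127,50),(738,28),(765,415),(134,448)]),.008)[:,:2]
P=np.array([(80,215),(80,-180),(-175,-180),(-175,215)])/1e3
th,R,t,e=rigid(P,pl);print("fixture",np.degrees(th),t,e)
g=f["frame"].astype(int); 
v=ray(f,un([(317,168),(625,203),(608,346),(291,309)]),.036)[:,:2]
tv,Rv,tt,ev=rigid(SL,v);print("vise",np.degrees(tv),tt,ev)
print("vise in fixture",R.T@(tt-t),np.degrees(tv-th))
# checks: pins top(z .044) , fence front base
print("pins",(ray(f,un([(283,104),(643,92)]),.044)[:,:2]-t)@R)
print("fence",(ray(f,un([(255,93),(670,72)]),.015)[:,:2]-t)@R,(ray(f,un([(250,82),(668,62)]),.042)[:,:2]-t)@R)
print("fence world corners; pivot, grip",R@[-.012,.165]+t,(ray(f,un([(300,152)]),.11)[:,:2]-t)@R)
s=manip.grab_frame("scene");cv2.imwrite("pics/x.png",s["frame"])
for n,fl in(("b",(.045,.1)),):print(proj(s,np.r_[R@fl+t,.028]))
E
```

```text
fixture 3.693984588443893 [ 0.64966281 -0.08331011] 0.0015436620254086434
vise -5.833998955118335 [ 0.58184117 -0.08091871] 0.003344224992527124
vise in fixture [-0.06752667  0.00675601] -9.527983543562227
pins [[ 0.03127667  0.11226615]
 [ 0.02921186 -0.11137232]]
fence [[ 0.04632558  0.1330707 ]
 [ 0.04863106 -0.13328389]] [[ 0.04665727  0.13255302]
 [ 0.04822128 -0.12845679]]
fence world corners; pivot, grip [0.6270572  0.08057395] [[-0.01343158  0.09613871]]
[[336.7790841  231.33336079]]
```

```bash
python3 -m handwheel '[[0,[0.03,0.05,0],5],[0,[0.06,0.1,0],10],[0,[0.09,0.15,0],15],[0,[0.12,0.2,0],20],[0,[0.15,0.25,0],25]]' 10; python3 -m handwheel '[[0,[0.03,0.055,0],0],[0,[0.06,0.11,-0.02],0],[0,[0.083,0.158,-0.07],0],[0,[0.083,0.158,-0.12],0],[0,[0.083,0.158,-0.16],0]]'
```

```text
t: 0.88
position: [0.4124, -0.316, 0.4049]
orientation: [180.0, -0.0, 49.9]
wrist_force: [0.7, -0.3, 0.7]
opening: 0.0402
grip_force: 0.0
t: 1.5
position: [0.4949, -0.1578, 0.2427]
orientation: [-179.9, -0.0, 49.9]
wrist_force: [-0.0, -0.9, 0.4]
opening: 0.0006
grip_force: 0.0
```

```bash
python3 -m handwheel '[[0,[0,0,-0.03],0],[0,[0,0,-0.055],0],[0,[0,0,-0.055],0]]'
python3 - <<'E'
from h import *
f=manip.grab_frame("top");im=f["frame"][...,::-1]
cv2.imwrite("pics/c2.png",cv2.resize(im[170:305,185:410],None,fx=3.5,fy=3.5,interpolation=cv2.INTER_CUBIC))
w=manip.grab_frame("wrist");print(np.round(w["R"],2).tolist(),w["t"]);print(proj(w,[[.53,-.175,.036]]))
cv2.imwrite("pics/w2.png",w["frame"][...,::-1])
E
```

```text
t: 1.88
position: [0.4942, -0.1593, 0.1884]
orientation: [-179.8, 0.1, 49.8]
wrist_force: [-0.1, -0.5, -0.6]
opening: 0.0002
grip_force: 0.0
[[0.76, -0.65, -0.0], [-0.62, -0.74, 0.25], [-0.17, -0.19, -0.97]] [-0.47955979  0.21135733  0.23311686]
[[421.87203218 298.08909194]]
```

View pics/c2.png

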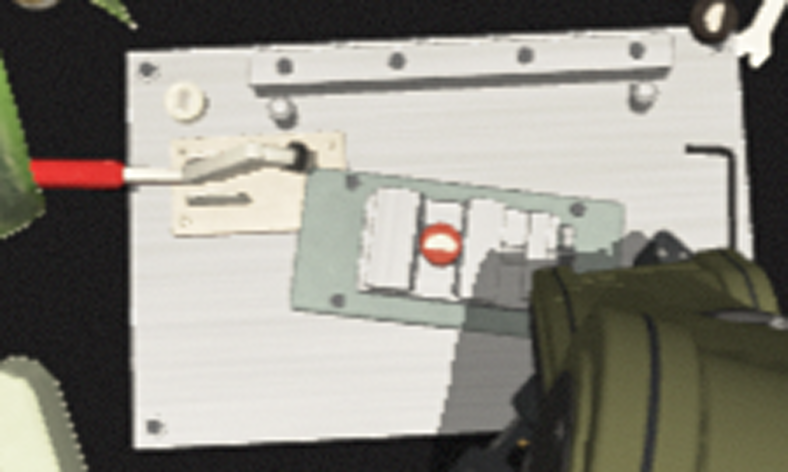

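View pics/w2.png

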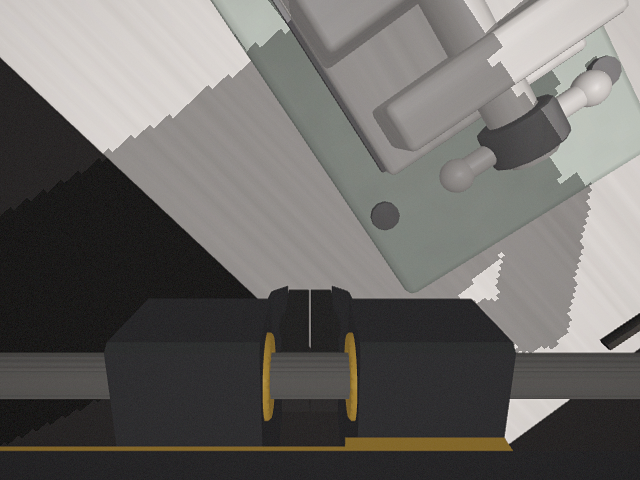

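The top crop shows the arm beside the right end. In the wrist view, the slab's right front corner is at (412,292), matching the prediction of (422,298). The closed fingers sit just in front of the edge. Pushing now.

```bash
python3 -m handwheel '[[0,[0.003,0,0],0],[0,[0.006,0,0],0],[0,[0.008,0,0],0],[0,[0.010,0.001,0],0],[0,[0.012,0.001,0],0]]';python3 -m handwheel '[[0,[0.002,0,0],0],[0,[0.004,0,0],0],[0,[0.006,0,0],0]]'
```

```text
t: 2.6
position: [0.5067, -0.1585, 0.1898]
orientation: [180.0, -0.0, 49.8]
wrist_force: [0.2, -0.8, 2.1]
opening: 0.0005
grip_force: 0.0
t: 2.98
position: [0.5118, -0.1587, 0.1896]
orientation: [-179.9, 0.1, 49.7]
wrist_force: [-2.9, -1.0, 1.2]
opening: 0.0001
grip_force: 1.7
```

```bash
python3 -m handwheel '[[0,[0.001,0,0],0],[0,[0.002,0,0],0],[0,[0.003,0,0],0]]';python3 -m handwheel '[[0,[0.001,0,0],0],[0,[0.002,0,0],0],[0,[0.003,0,0],0]]'
```

```text
t: 3.35
position: [0.513, -0.1588, 0.1894]
orientation: [-179.7, 0.3, 49.7]
wrist_force: [-8.4, 0.5, 4.1]
opening: 0.0005
grip_force: 4.2
t: 3.72
position: [0.5141, -0.1588, 0.1892]
orientation: [-179.5, 0.5, 49.7]
wrist_force: [-11.7, 0.9, 6.0]
opening: 0.0005
grip_force: 6.2
```

```bash
python3 -m handwheel '[[0,[0.001,0,0.001],0],[0,[0.002,0,0.002],0]]';python3 -m handwheel '[[0,[0.001,0,0],0],[0,[0.002,0,0],0]]'
```

```text
t: 3.98
position: [0.5159, -0.1592, 0.1905]
orientation: [-179.4, 0.5, 49.7]
wrist_force: [-8.9, -0.5, -2.5]
opening: 0.0005
grip_force: 4.4
t: 4.22
position: [0.5178, -0.1599, 0.1904]
orientation: [-179.4, 0.6, 49.6]
wrist_force: [-10.1, -2.7, -0.9]
opening: 0.0007
grip_force: 5.1
```

```bash
python3 -m handwheel '[[0,[0.002,0,0],0],[0,[0.004,0,0.0005],0],[0,[0.006,0,0.0005],0],[0,[0.008,0,0.0005],0]]';python3 -m handwheel '[[0,[0.002,0,0],0],[0,[0.004,0,0],0],[0,[0.006,0,0.0005],0],[0,[0.008,0,0.0005],0]]'
```

```text
t: 4.72
position: [0.5251, -0.1612, 0.1908]
orientation: [-179.4, 0.7, 49.5]
wrist_force: [-11.6, -5.5, -0.2]
opening: 0.0006
grip_force: 5.8
t: 5.22
position: [0.5331, -0.1616, 0.1912]
orientation: [-179.5, 0.8, 49.5]
wrist_force: [-11.7, -5.2, 0.0]
opening: 0.0005
grip_force: 5.9
```

```bash
python3 -m handwheel '[[0,[0.002,0,0],0],[0,[0.004,0,0],0]]';python3 -m handwheel '[[0,[-0.03,0,-0.001],0],[0,[-0.03,0.06,-0.001],0],[0,[-0.03,0.12,-0.001],0],[0,[-0.03,0.167,-0.001],0],[0,[-0.03,0.167,-0.001],0]]'
cat >> h.py <<'E'
def measure():
    "vise pose in fixture from the green slab top in the wrist view: back/front edge line"
    f=manip.grab_frame("top"); g=f["frame"]
    hsv=cv2.cvtColor(g,cv2.COLOR_RGB2HSV); return f,hsv
E
python3 - <<'E'
from h import *
for n in("top","wrist"):
    f=manip.grab_frame(n);im=f["frame"][...,::-1]
    cv2.imwrite(f"pics/{n}3.png",im)
a=cv2.imread("pics/top3.png");b=cv2.imread("pics/wrist3.png")
cv2.imwrite("pics/c3.png",np.vstack([cv2.resize(a[175:300,200:400],(640,400),interpolation=cv2.INTER_CUBIC),cv2.resize(b,None,fx=.4,fy=.4)[:,:].repeat(1,0) if 0 else np.pad(cv2.resize(b,(266,200)),((0,0),(0,374),(0,0)))]))
h=cv2.cvtColor(a,cv2.COLOR_BGR2HSV);print(h[250,280],h[225,285],h[290,300],h[185,300])
E
```

```text
t: 5.48
position: [0.5369, -0.162, 0.1912]
orientation: [-179.5, 0.8, 49.5]
wrist_force: [-12.0, -6.2, 0.2]
opening: 0.0008
grip_force: 6.2
t: 6.1
position: [0.5136, 0.014, 0.1919]
orientation: [-180.0, -0.3, 50.3]
wrist_force: [-0.1, -0.7, 0.3]
opening: 0.0003
grip_force: 0.0
[38 12 85] [ 0  0 69] [ 23   9 232] [ 21  16 201]
```

View pics/c3.png

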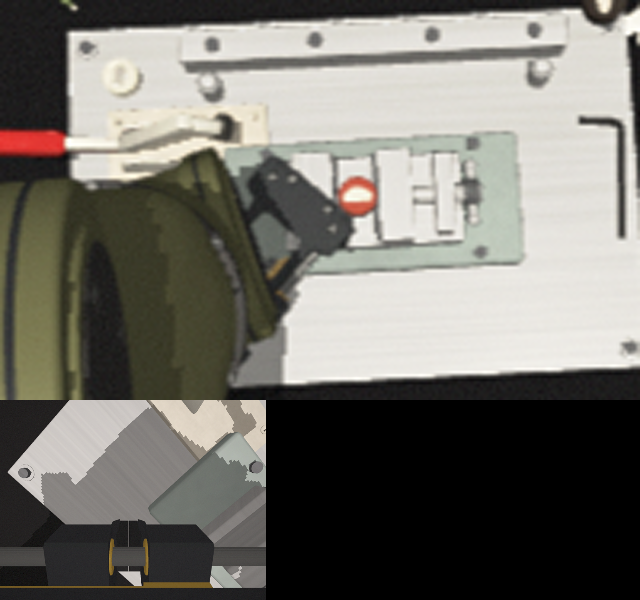

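The crop shows the vise now parallel to the fence. Its right corners are at crop (516,133) and (522,262), scale 3.2, offset 200,175. The gripper is in front of the left end.

```bash
cat >> h.py <<'E'
TH=np.radians(3.69);RF=np.array([[np.cos(TH),-np.sin(TH)],[np.sin(TH),np.cos(TH)]]);TF=np.array([.64966,-.08331])
def fix(f,px,z): return (ray(f,px,z)[:,:2]-TF)@RF*1e3
E
python3 - <<'E'
from h import *
f=manip.grab_frame("top")
print(fix(f,np.array([(228,148),(516,133),(522,262),(400,268)])/3.2+(200,175),.036))
print(manip.sense()["position"],(manip.sense()["position"][:2]-TF)@RF*1e3)
E
```

```text
[[ -15.98185101  102.05511804]
 [ -14.23595579  -94.07475413]
 [-102.64601816  -92.92069545]
 [-102.9697128   -10.70546572]]
[0.51306782 0.00740917 0.19183431] [-130.47048971   99.32191749]
```

```bash
python3 -m handwheel '[[0,[0.003,-0.004,0],0],[0,[0.006,-0.004,0],0],[0,[0.008,-0.004,0],0],[0,[0.010,-0.004,0],0],[0,[0.0115,-0.004,0],0]]';python3 -m handwheel '[[0,[0.001,0,0],0],[0,[0.002,0,0.0005],0],[0,[0.003,0,0.001],0],[0,[0.004,0,0.001],0]]'
```

```text
t: 6.88
position: [0.5232, 0.0041, 0.1916]
orientation: [-179.9, 0.1, 49.7]
wrist_force: [-3.9, -0.0, -0.2]
opening: 0.0003
grip_force: 1.9
t: 7.38
position: [0.5249, 0.0043, 0.192]
orientation: [-179.6, 0.4, 49.8]
wrist_force: [-8.6, 0.1, 2.0]
opening: 0.0007
grip_force: 4.4
```

```bash
python3 -m handwheel '[[0,[0.001,0,0.0005],0],[0,[0.0025,0,0.001],0]]';python3 -m handwheel '[[0,[0.0015,0,0],0],[0,[0.003,0,0],0]]'
```

```text
t: 7.62
position: [0.5264, 0.0045, 0.1926]
orientation: [-179.5, 0.5, 49.8]
wrist_force: [-9.6, 1.4, -2.0]
opening: 0.0006
grip_force: 4.7
t: 7.88
position: [0.529, 0.0052, 0.1924]
orientation: [-179.4, 0.5, 49.8]
wrist_force: [-10.8, 3.5, 0.3]
opening: 0.0005
grip_force: 5.5
```

```bash
python3 -m handwheel '[[0,[0.002,0,0],0],[0,[0.004,0,0],0],[0,[0.006,0,0],0],[0,[0.008,0,0.0005],0],[0,[0.010,0,0.0005],0]]';python3 -m handwheel '[[0,[0.002,0,0],0],[0,[0.004,0,0],0],[0,[0.006,0,0],0],[0,[0.008,0,0],0],[0,[0.010,0,0],0]]'
```

```text
t: 8.5
position: [0.5388, 0.0066, 0.1928]
orientation: [-179.3, 0.4, 49.9]
wrist_force: [-12.0, 6.5, -0.5]
opening: 0.0005
grip_force: 5.9
t: 9.12
position: [0.5486, 0.0075, 0.1928]
orientation: [-179.3, 0.4, 50.0]
wrist_force: [-12.2, 6.6, 1.1]
opening: 0.0008
grip_force: 6.4
```

```bash
python3 -m handwheel '[[0,[0.002,0,0],0],[0,[-0.034,-0.01,-0.001],0],[0,[-0.034,-0.07,-0.002],0],[0,[-0.034,-0.13,-0.002],0],[0,[-0.034,-0.167,-0.002],0]]'; python3 -m handwheel '[[0,[0.002,0,0],0],[0,[0.0045,0,0],0],[0,[0.007,0,0],0],[0,[0.0085,0,0],0],[0,[0.010,0,0],0]]'
```

```text
t: 9.75
position: [0.52, -0.1662, 0.1924]
orientation: [179.8, -0.0, 49.6]
wrist_force: [0.5, -0.6, -0.1]
opening: 0.0001
grip_force: 0.0
t: 10.38
position: [0.5291, -0.1615, 0.1921]
orientation: [-179.9, 0.1, 49.8]
wrist_force: [-3.0, 1.4, 0.4]
opening: 0.0004
grip_force: 1.5
```

```bash
python3 -m handwheel '[[0,[0.001,0,0],0],[0,[0.002,0,0.0005],0],[0,[0.003,0,0.001],0],[0,[0.004,0,0.0015],0]]'; python3 -m handwheel '[[0,[0.0015,0,0.0005],0],[0,[0.003,0,0.0005],0],[0,[0.005,0,0.0005],0]]'
```

```text
t: 10.88
position: [0.5309, -0.1619, 0.1928]
orientation: [-179.6, 0.3, 49.8]
wrist_force: [-6.3, 2.1, -1.3]
opening: 0.0005
grip_force: 3.6
t: 11.25
position: [0.5346, -0.1629, 0.1929]
orientation: [-179.5, 0.5, 49.7]
wrist_force: [-9.8, -0.5, -1.0]
opening: 0.0007
grip_force: 4.6
```

```bash
python3 -m handwheel '[[0,[0.002,0,0],0],[0,[0.004,0,0],0],[0,[0.006,0,0],0],[0,[0.008,0,0],0],[0,[0.010,0,0],0]]';python3 -m handwheel '[[0,[0.002,0,0],0],[0,[0.004,0,0],0],[0,[0.006,0,0],0],[0,[0.008,0,0],0]]'
```

```text
t: 11.88
position: [0.5431, -0.1655, 0.1928]
orientation: [-179.4, 0.8, 49.5]
wrist_force: [-12.4, -4.1, -0.4]
opening: 0.0003
grip_force: 5.8
t: 12.38
position: [0.5508, -0.1664, 0.1927]
orientation: [-179.5, 0.8, 49.5]
wrist_force: [-11.6, -5.3, 1.2]
opening: 0.0007
grip_force: 6.1
```

```bash
python3 -m handwheel '[[0,[0.002,0,0],0],[0,[-0.022,0.01,-0.001],0],[0,[-0.024,0.07,-0.001],0],[0,[-0.024,0.13,-0.001],0],[0,[-0.024,0.164,-0.001],0]]'; python3 -m handwheel '[[0,[0.002,0,0],0],[0,[0.0045,0,0],0],[0,[0.006,0,0],0],[0,[0.0075,0,0],0]]'
python3 - <<'E'
from h import *
f=manip.grab_frame("top")
cv2.imwrite("pics/c4.png",cv2.resize(f["frame"][175:300,200:400,::-1],(800,500),interpolation=cv2.INTER_CUBIC))
E
```

```text
t: 13.0
position: [0.5335, 0.0051, 0.1935]
orientation: [179.9, -0.2, 50.0]
wrist_force: [1.3, -0.4, 0.5]
opening: 0.0005
grip_force: 0.0
t: 13.5
position: [0.5403, -0.0001, 0.1932]
orientation: [180.0, 0.0, 49.6]
wrist_force: [0.5, 0.1, -0.6]
opening: 0.0002
grip_force: 0.0
```

View pics/c4.png

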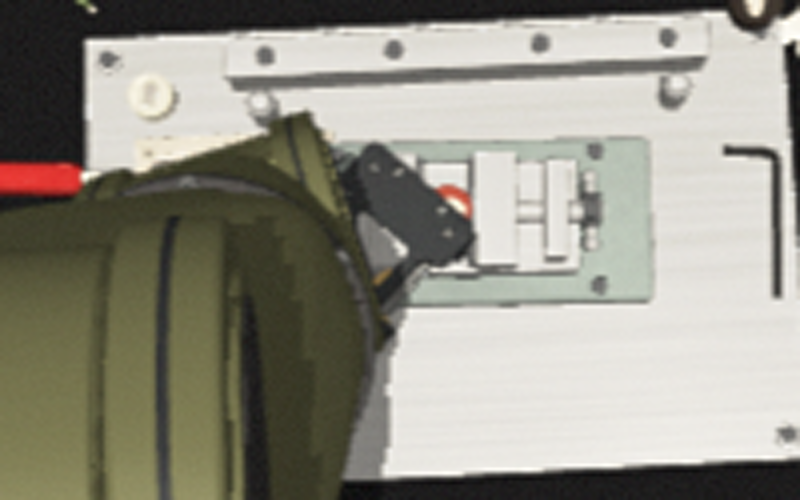

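The crop shows right corners at (650,138) and (652,300), scale 4, with the vise yawed about -2° from the fence.

```bash
python3 - <<'E'
from h import *
f=manip.grab_frame("top")
print(fix(f,np.array([(420,141),(650,138),(652,300),(420,305)])/4+(200,175),.036))
print((manip.sense()["position"][:2]-TF)@RF*1e3)
E
python3 -m handwheel '[[0,[0.001,0,0],0],[0,[0.002,0,0],0],[0,[0.003,0,0],0],[0,[0.004,0,0],0]]'
```

```text
[[  5.1637284   27.8810189 ]
 [  1.34062186 -97.7331296 ]
 [-87.74919906 -93.53590011]
 [-84.81637173  31.55248405]]
[-103.72173259   90.65038015]
t: 14.1
position: [0.5441, 0.0014, 0.1932]
orientation: [-180.0, 0.0, 49.7]
wrist_force: [-0.8, 0.6, 0.4]
opening: 0.0006
grip_force: 0.4
```

```bash
python3 -m handwheel '[[0,[0.001,0,0],0],[0,[0.002,0,0.0005],0],[0,[0.003,0,0.001],0],[0,[0.004,0,0.0015],0],[0,[0.005,0,0.0015],0]]'; python3 -m handwheel '[[0,[0.0015,0,0],0],[0,[0.003,0,0],0],[0,[0.005,0,0],0]]'
```

```text
t: 14.72
position: [0.5466, 0.0014, 0.194]
orientation: [-179.7, 0.3, 49.8]
wrist_force: [-7.5, 1.2, -1.1]
opening: 0.0004
grip_force: 3.9
t: 15.1
position: [0.5493, 0.0019, 0.1936]
orientation: [-179.4, 0.6, 49.8]
wrist_force: [-13.4, 2.3, 2.9]
opening: 0.0002
grip_force: 6.6
```

```bash
python3 -m handwheel '[[0,[0.002,0,0],0],[0,[0.004,0,0],0],[0,[0.006,0,0],0],[0,[0.008,0,0],0],[0,[0.010,0,0],0]]';python3 -m handwheel '[[0,[0.002,0,0],0],[0,[0.004,0,0],0],[0,[0.006,0,0],0],[0,[0.008,0,0],0]]'
```

```text
t: 15.72
position: [0.5585, 0.004, 0.1935]
orientation: [-179.2, 0.5, 49.9]
wrist_force: [-14.9, 8.0, 4.1]
opening: 0.0005
grip_force: 7.6
t: 16.23
position: [0.5671, 0.0047, 0.1935]
orientation: [-179.3, 0.4, 50.0]
wrist_force: [-13.8, 6.8, 2.6]
opening: 0.0005
grip_force: 7.0
```

```bash
python3 -m handwheel '[[0,[-0.03,-0.01,-0.001],0],[0,[-0.034,-0.07,-0.001],0],[0,[-0.034,-0.13,-0.001],0],[0,[-0.034,-0.16,-0.001],0]]'; python3 -m handwheel '[[0,[0.003,0,0],0],[0,[0.006,0,0],0],[0,[0.008,0,0],0],[0,[0.0095,0,0],0]]'
```

```text
t: 16.73
position: [0.5385, -0.1634, 0.1942]
orientation: [179.7, 0.0, 49.5]
wrist_force: [-0.7, -0.9, -0.2]
opening: 0.0002
grip_force: 0.0
t: 17.23
position: [0.547, -0.1569, 0.1936]
orientation: [-179.8, 0.1, 49.9]
wrist_force: [-4.6, 1.5, 1.6]
opening: 0.0006
grip_force: 2.1
```

```bash
python3 -m handwheel '[[0,[0.001,0,0.0005],0],[0,[0.002,0,0.001],0],[0,[0.003,0,0.0015],0],[0,[0.004,0,0.002],0],[0,[0.005,0,0.002],0]]'; python3 -m handwheel '[[0,[0.0015,0,0],0],[0,[0.003,0,0],0],[0,[0.005,0,0],0]]'
```

```text
t: 17.85
position: [0.5493, -0.1573, 0.1944]
orientation: [-179.5, 0.3, 49.8]
wrist_force: [-8.6, 2.6, -0.3]
opening: 0.0004
grip_force: 4.4
t: 18.23
position: [0.553, -0.1583, 0.1943]
orientation: [-179.4, 0.5, 49.7]
wrist_force: [-11.3, 1.2, 2.0]
opening: -0.0002
grip_force: 5.7
```

```bash
python3 -m handwheel '[[0,[0.002,0,0],0],[0,[0.004,0,0],0],[0,[0.006,0,0],0],[0,[0.008,0,0],0],[0,[0.010,0,0],0]]';python3 -m handwheel '[[0,[0.002,0,0],0],[0,[0.004,0,0],0],[0,[0.006,0,0],0],[0,[0.008,0,0],0]]'
```

```text
t: 18.85
position: [0.5616, -0.1609, 0.1941]
orientation: [-179.4, 0.8, 49.6]
wrist_force: [-13.6, -3.0, 3.5]
opening: 0.0006
grip_force: 6.9
t: 19.35
position: [0.5691, -0.1626, 0.1941]
orientation: [-179.4, 1.0, 49.5]
wrist_force: [-14.1, -6.5, 3.6]
opening: 0.0007
grip_force: 7.2
```

```bash
python3 -m handwheel '[[0,[-0.02,0.01,-0.001],0],[0,[-0.021,0.07,-0.001],0],[0,[-0.021,0.13,-0.001],0],[0,[-0.021,0.15,-0.001],0]]'; python3 -m handwheel '[[0,[0.003,0,0],0],[0,[0.005,0,0],0],[0,[0.007,0,0],0],[0,[0.0085,0,0],0]]'
python3 - <<'E'
from h import *
f=manip.grab_frame("top")
cv2.imwrite("pics/c5.png",cv2.resize(f["frame"][175:300,200:400,::-1],(800,500),interpolation=cv2.INTER_CUBIC))
w=manip.grab_frame("wrist");cv2.imwrite("pics/w5.png",w["frame"][...,::-1])
a=cv2.imread("pics/c5.png");b=cv2.resize(w["frame"][...,::-1],(400,300))
cv2.imwrite("pics/m5.png",np.vstack([a[:300],np.hstack([b,b*0])]))
E
```

```text
t: 19.85
position: [0.5555, -0.0029, 0.195]
orientation: [-180.0, -0.3, 50.1]
wrist_force: [-0.4, -1.4, -0.3]
opening: 0.0003
grip_force: 0.0
t: 20.35
position: [0.5622, -0.0104, 0.1945]
orientation: [-179.9, 0.2, 49.6]
wrist_force: [-3.4, -1.5, 2.2]
opening: 0.0002
grip_force: 2.1
```

View pics/m5.png

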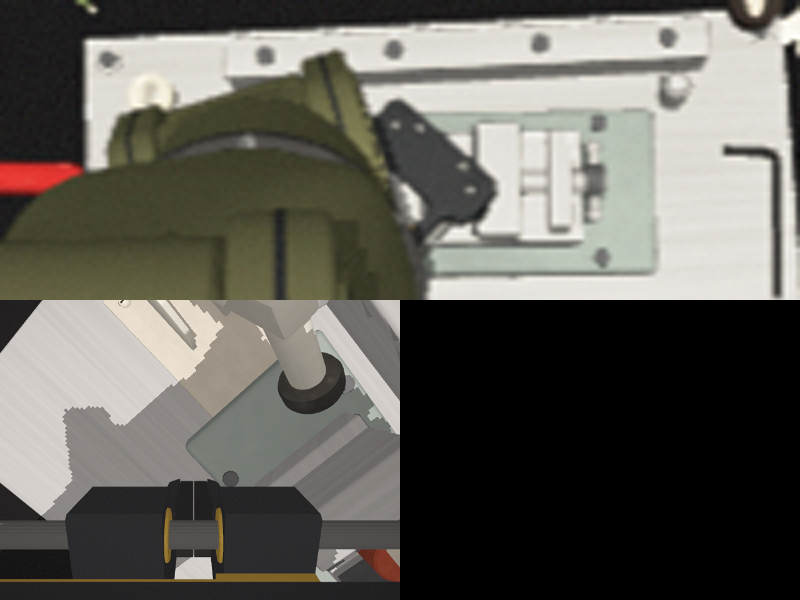

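Mosaic: in the top crop, the right corners are at (652,108) and (656,270). In the wrist view, the raised pad hangs well ahead of the gripper body, about 25 mm clear. Continuing the left push.

```bash
python3 - <<'E'
from h import *
f=manip.grab_frame("top")
print(fix(f,np.array([(652,108),(656,270)])/4+(200,175),.036))
E
python3 -m handwheel '[[0,[0.001,0,0.0005],0],[0,[0.002,0,0.001],0],[0,[0.003,0,0.0015],0],[0,[0.004,0,0.002],0],[0,[0.005,0,0.002],0]]'
```

```text
[[ 18.04143703 -99.82224696]
 [-71.5330881  -96.6696257 ]]
t: 21.12
position: [0.5646, -0.0095, 0.1954]
orientation: [-179.6, 0.5, 49.7]
wrist_force: [-9.3, -1.4, -0.5]
opening: 0.0007
grip_force: 4.8
```

```bash
python3 -m handwheel '[[0,[0.0015,0,0],0],[0,[0.003,0,0],0],[0,[0.005,0,0],0]]'; python3 -m handwheel '[[0,[0.002,0,0],0],[0,[0.004,0,0],0],[0,[0.006,0,0],0]]'
```

```text
t: 21.5
position: [0.5685, -0.0085, 0.1952]
orientation: [-179.4, 0.6, 49.8]
wrist_force: [-12.2, 0.9, 1.5]
opening: 0.0004
grip_force: 6.0
t: 21.88
position: [0.574, -0.0069, 0.1951]
orientation: [-179.3, 0.5, 49.9]
wrist_force: [-12.7, 4.4, 1.4]
opening: 0.0009
grip_force: 6.8
```

```bash
python3 -m handwheel '[[0,[0.002,0,0],0],[0,[0.004,0,0],0]]'; python3 -m handwheel '[[0,[0.0015,0,0],0],[0,[0.003,0,0],0]]'
```

```text
t: 22.12
position: [0.5778, -0.0059, 0.1951]
orientation: [-179.2, 0.5, 49.9]
wrist_force: [-14.2, 5.2, 2.0]
opening: 0.0004
grip_force: 7.2
t: 22.38
position: [0.5809, -0.0052, 0.1951]
orientation: [-179.2, 0.4, 50.0]
wrist_force: [-13.8, 6.9, 2.1]
opening: 0.0004
grip_force: 7.3
```

```bash
python3 -m handwheel '[[0,[-0.03,-0.01,-0.001],0],[0,[-0.033,-0.07,-0.001],0],[0,[-0.033,-0.13,-0.001],0],[0,[-0.033,-0.153,-0.001],0]]'; python3 -m handwheel '[[0,[0.003,0,0],0],[0,[0.006,0,0],0],[0,[0.008,0,0],0],[0,[0.0095,0,0],0]]'
```

```text
t: 22.88
position: [0.5537, -0.1666, 0.1961]
orientation: [179.7, -0.0, 49.4]
wrist_force: [0.1, 0.8, -0.6]
opening: 0.0005
grip_force: 0.0
t: 23.38
position: [0.5628, -0.1599, 0.1957]
orientation: [-179.9, -0.0, 49.9]
wrist_force: [-1.7, 0.9, -0.3]
opening: 0.0005
grip_force: 0.8
```

```bash
python3 -m handwheel '[[0,[0.001,0,0.0005],0],[0,[0.002,0,0.001],0],[0,[0.003,0,0.0015],0],[0,[0.004,0,0.002],0],[0,[0.005,0,0.002],0]]'; python3 -m handwheel '[[0,[0.0015,0,0],0],[0,[0.003,0,0],0],[0,[0.005,0,0],0]]'
```

```text
t: 24.0
position: [0.5654, -0.1616, 0.1972]
orientation: [-179.7, 0.2, 49.7]
wrist_force: [-7.7, 1.2, 2.2]
opening: 0.0002
grip_force: 3.9
t: 24.38
position: [0.5679, -0.1618, 0.1969]
orientation: [-179.4, 0.5, 49.7]
wrist_force: [-14.4, 1.4, 7.1]
opening: 0.0003
grip_force: 7.6
```

```bash
python3 -m handwheel '[[0,[0.001,0,0.0005],0],[0,[0.002,0,0.0008],0]]'; python3 -m handwheel '[[0,[0.0015,0,0],0],[0,[0.003,0,0],0],[0,[0.005,0,0],0]]'
```

```text
t: 24.62
position: [0.5699, -0.1625, 0.1975]
orientation: [-179.4, 0.6, 49.7]
wrist_force: [-11.1, 0.6, 4.2]
opening: 0.0007
grip_force: 5.8
t: 25.0
position: [0.5741, -0.1637, 0.1974]
orientation: [-179.4, 0.7, 49.6]
wrist_force: [-14.4, -1.8, 5.5]
opening: 0.0002
grip_force: 7.0
```

```bash
python3 -m handwheel '[[0,[0.002,0,0],0],[0,[0.004,0,0],0],[0,[0.006,0,0],0],[0,[0.008,0,0],0]]'
```

```text
t: 25.5
position: [0.5816, -0.1654, 0.1974]
orientation: [-179.4, 0.9, 49.5]
wrist_force: [-14.9, -4.7, 6.4]
opening: 0.0004
grip_force: 7.8
```

```bash
python3 -m handwheel '[[0,[0.002,0,0],0],[0,[0.004,0,0.0005],0],[0,[0.006,0,0.0005],0]]'; python3 -m handwheel '[[0,[-0.02,0.01,-0.003],0],[0,[-0.022,0.07,-0.003],0],[0,[-0.022,0.13,-0.003],0],[0,[-0.022,0.15,-0.003],0]]'
python3 - <<'E'
from h import *
f=manip.grab_frame("top")
a=cv2.resize(f["frame"][175:300,200:400,::-1],(800,500),interpolation=cv2.INTER_CUBIC)
cv2.imwrite("pics/c6.png",a[:300])
E
```

```text
t: 25.88
position: [0.5876, -0.1659, 0.1979]
orientation: [-179.5, 0.9, 49.5]
wrist_force: [-14.5, -6.1, 5.9]
opening: 0.0003
grip_force: 7.8
t: 26.38
position: [0.573, -0.0063, 0.1967]
orientation: [179.9, -0.4, 50.1]
wrist_force: [0.8, -0.8, -1.3]
opening: 0.0007
grip_force: 0.0
```

View pics/c6.png

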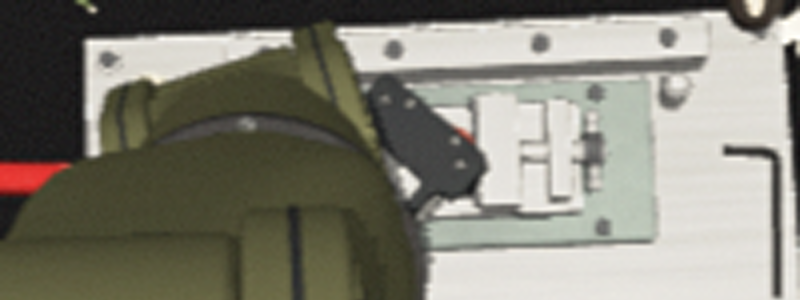

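The right corners are at crop (652,78) and (656,240), with the vise about -1° and roughly 8-12 mm to go. Pushing left, gently.

```bash
python3 - <<'E'
from h import *
f=manip.grab_frame("top")
print(fix(f,np.array([(652,78),(656,240),(440,246)])/4+(200,175),.036))
E
python3 -m handwheel '[[0,[0.001,0,-0.001],0],[0,[0.002,0,-0.001],0],[0,[0.003,0,-0.001],0],[0,[0.004,0,-0.001],0]]'
```

```text
[[  34.87264222 -100.8223997 ]
 [ -55.14017912  -97.64901127]
 [ -53.20290283   19.44097042]]
t: 26.98
position: [0.5753, -0.0127, 0.1949]
orientation: [-180.0, 0.1, 49.7]
wrist_force: [-1.6, -0.7, 1.1]
opening: 0.0003
grip_force: 0.8
```

```bash
python3 -m handwheel '[[0,[0.001,0,0],0],[0,[0.002,0,0],0],[0,[0.003,0,0.0005],0],[0,[0.004,0,0.001],0]]'
```

```text
t: 27.48
position: [0.5772, -0.0123, 0.1953]
orientation: [-179.7, 0.3, 49.7]
wrist_force: [-8.0, -1.6, 0.3]
opening: 0.0007
grip_force: 3.5
```

```bash
python3 -m handwheel '[[0,[0.001,0,0],0],[0,[0.0025,0,0],0],[0,[0.004,0,0.0005],0]]'; python3 -m handwheel '[[0,[0.0015,0,0],0],[0,[0.003,0,0],0]]'
```

```text
t: 27.85
position: [0.579, -0.0122, 0.1952]
orientation: [-179.5, 0.6, 49.7]
wrist_force: [-11.5, -1.8, 2.2]
opening: 0.0005
grip_force: 6.1
t: 28.1
position: [0.5809, -0.0117, 0.195]
orientation: [-179.3, 0.7, 49.8]
wrist_force: [-14.3, -0.7, 5.6]
opening: 0.0006
grip_force: 7.4
```

```bash
python3 -m handwheel '[[0,[0.001,0,0],0],[0,[0.002,0,0],0]]'; python3 -m handwheel '[[0,[0.001,0,0],0]]'
```

```text
t: 28.35
position: [0.5826, -0.0112, 0.195]
orientation: [-179.3, 0.7, 49.8]
wrist_force: [-14.5, 1.8, 6.4]
opening: 0.0008
grip_force: 7.8
t: 28.48
position: [0.5834, -0.0109, 0.1949]
orientation: [-179.2, 0.7, 49.8]
wrist_force: [-14.9, 2.0, 5.3]
opening: 0.0008
grip_force: 7.9
```

```bash
python3 -m handwheel '[[0,[0.001,0,0.0005],0],[0,[0.002,0,0.001],0]]'; python3 -m handwheel '[[0,[0.001,0,0],0]]';  python3 -m handwheel '[[0,[0.001,0,0],0]]'
```

```text
t: 28.72
position: [0.5853, -0.0104, 0.1954]
orientation: [-179.2, 0.7, 49.9]
wrist_force: [-16.0, 2.5, -0.0]
opening: 0.0001
grip_force: 7.5
t: 28.85
position: [0.5857, -0.0103, 0.1952]
orientation: [-179.1, 0.8, 49.9]
wrist_force: [-16.4, 3.5, 2.2]
opening: 0.0003
grip_force: 8.5
t: 28.98
position: [0.5861, -0.0103, 0.1951]
orientation: [-179.0, 0.9, 49.9]
wrist_force: [-18.2, 2.6, 3.5]
opening: 0.0004
grip_force: 9.3
```

```bash
python3 -m handwheel '[[0,[-0.02,-0.01,-0.001],0],[0,[-0.025,-0.07,-0.001],0],[0,[-0.025,-0.13,-0.001],0],[0,[-0.025,-0.153,-0.001],0]]'; python3 -m handwheel '[[0,[0.003,0,0],0],[0,[0.006,0,0],0],[0,[0.0075,0,0],0],[0,[0.009,0,0],0]]'
```

```text
t: 29.48
position: [0.5687, -0.1696, 0.1968]
orientation: [179.8, 0.0, 49.4]
wrist_force: [2.0, 0.5, -0.4]
opening: 0.0006
grip_force: 0.0
t: 29.98
position: [0.578, -0.163, 0.1966]
orientation: [-180.0, -0.0, 49.9]
wrist_force: [-0.1, -0.4, 0.5]
opening: 0.0007
grip_force: 0.0
```

```bash
python3 -m handwheel '[[0,[0.001,0,0.0005],0],[0,[0.002,0,0.001],0],[0,[0.003,0,0.0015],0],[0,[0.004,0,0.0015],0]]'; python3 -m handwheel '[[0,[0.0015,0,0],0],[0,[0.003,0,0.0005],0]]'
```

```text
t: 30.48
position: [0.5817, -0.1647, 0.1981]
orientation: [180.0, -0.0, 49.7]
wrist_force: [0.4, -0.2, -0.0]
opening: 0.0005
grip_force: 0.0
t: 30.72
position: [0.5842, -0.1647, 0.1984]
orientation: [-179.9, 0.1, 49.7]
wrist_force: [-2.2, -1.0, 1.0]
opening: 0.0004
grip_force: 0.9
```

```bash
python3 -m handwheel '[[0,[-0.003,0,-0.002],0],[0,[-0.003,0,-0.004],0],[0,[0,0,-0.004],0],[0,[0.001,0,-0.0035],0],[0,[0.002,0,-0.003],0]]'; python3 -m handwheel '[[0,[0.001,0,0.0005],0],[0,[0.002,0,0.0005],0],[0,[0.0035,0,0.0005],0]]'
```

```text
t: 31.35
position: [0.5843, -0.1647, 0.1946]
orientation: [-179.7, 0.3, 49.7]
wrist_force: [-7.8, 0.5, -0.5]
opening: 0.0007
grip_force: 3.2
t: 31.72
position: [0.586, -0.1648, 0.1945]
orientation: [-179.4, 0.5, 49.7]
wrist_force: [-10.5, 0.3, 2.5]
opening: 0.0003
grip_force: 5.4
```

```bash
python3 -m handwheel '[[0,[0.001,0,0.0005],0],[0,[0.0025,0,0.0005],0]]'; python3 -m handwheel '[[0,[0.0015,0,0],0],[0,[0.003,0,0],0]]'
```

```text
t: 31.98
position: [0.588, -0.1653, 0.1948]
orientation: [-179.4, 0.6, 49.7]
wrist_force: [-11.7, -0.1, 0.2]
opening: 0.0004
grip_force: 5.3
t: 32.22
position: [0.5908, -0.1659, 0.1948]
orientation: [-179.4, 0.6, 49.7]
wrist_force: [-11.1, -2.4, 1.0]
opening: 0.0006
grip_force: 5.6
```

```bash
python3 -m handwheel '[[0,[0.0015,0,0],0],[0,[0.003,0,0],0]]'; python3 -m handwheel '[[0,[0.001,0,0],0],[0,[0.002,0,0],0]]'
```

```text
t: 32.48
position: [0.5936, -0.1666, 0.1947]
orientation: [-179.4, 0.7, 49.6]
wrist_force: [-11.1, -3.7, 1.7]
opening: 0.0003
grip_force: 5.8
t: 32.72
position: [0.5955, -0.1671, 0.1948]
orientation: [-179.4, 0.7, 49.6]
wrist_force: [-11.2, -4.0, 1.3]
opening: 0.0006
grip_force: 5.9
```

```bash
python3 -m handwheel '[[0,[0.001,0,0],0],[0,[0.002,0,0],0]]'; python3 -m handwheel '[[0,[0.001,0,0],0]]'
```

```text
t: 32.98
position: [0.5965, -0.1672, 0.1945]
orientation: [-179.3, 0.8, 49.6]
wrist_force: [-14.1, -4.2, 3.4]
opening: 0.0005
grip_force: 7.5
t: 33.1
position: [0.5969, -0.1672, 0.1944]
orientation: [-179.2, 0.9, 49.6]
wrist_force: [-17.0, -2.6, 3.5]
opening: 0.0006
grip_force: 8.3
```

```bash
python3 -m handwheel '[[0,[-0.022,0.01,0],0],[0,[-0.026,0.07,0],0],[0,[-0.026,0.13,0],0],[0,[-0.026,0.157,0],0],[0,[-0.023,0.157,0],0]]'; python3 -m handwheel '[[0,[0.002,0,0],0],[0,[0.0035,0,0],0],[0,[0.005,0,0],0]]'
```

```text
t: 33.72
position: [0.5801, -0.004, 0.1964]
orientation: [-179.8, -0.0, 50.1]
wrist_force: [-4.7, 1.0, 0.7]
opening: 0.0007
grip_force: 2.2
t: 34.1
position: [0.5824, -0.0099, 0.1955]
orientation: [-179.6, 0.5, 49.6]
wrist_force: [-9.7, 3.0, 3.4]
opening: 0.0007
grip_force: 5.3
```

```bash
python3 -m handwheel '[[0,[0.0015,0,0],0],[0,[0.003,0,0],0],[0,[0.004,0,0.0005],0],[0,[0.005,0,0.001],0]]'; python3 -m handwheel '[[0,[0.001,0,0],0],[0,[0.002,0,0],0]]'
```

```text
t: 34.6
position: [0.5849, -0.0098, 0.1958]
orientation: [-179.3, 0.7, 49.6]
wrist_force: [-14.5, 2.5, 1.8]
opening: 0.0005
grip_force: 7.0
t: 34.85
position: [0.5865, -0.0093, 0.1956]
orientation: [-179.2, 0.8, 49.6]
wrist_force: [-16.7, 4.4, 3.9]
opening: 0.0006
grip_force: 8.1
```

```bash
python3 -m handwheel '[[0,[0.0005,0,0.0005],0],[0,[0.001,0,0.0005],0]]'
```

```text
t: 35.1
position: [0.5869, -0.0093, 0.1958]
orientation: [-179.2, 0.8, 49.6]
wrist_force: [-16.0, 3.9, 2.7]
opening: 0.0005
grip_force: 8.2
```

```bash
python3 -m handwheel '[[0,[0.0005,0,0],0],[0,[0.001,0,0],0]]'
```

```text
t: 35.35
position: [0.5872, -0.0092, 0.1956]
orientation: [-179.1, 0.9, 49.6]
wrist_force: [-17.7, 4.4, 4.4]
opening: 0.0003
grip_force: 9.0
```

Position has stalled and the force is rising, so the left end is home. Now the right end's last millimetre.

```bash
python3 -m handwheel '[[0,[-0.02,-0.01,-0.001],0],[0,[-0.02,-0.07,-0.001],0],[0,[-0.02,-0.13,-0.001],0],[0,[-0.018,-0.157,-0.001],0],[0,[-0.013,-0.157,-0.001],0]]'; python3 -m handwheel '[[0,[0.005,0,0],0],[0,[0.008,0,0],0],[0,[0.011,0,0],0],[0,[0.013,0,0],0]]'
```

```text
t: 35.98
position: [0.581, -0.1713, 0.1971]
orientation: [179.8, 0.1, 49.2]
wrist_force: [0.8, 1.1, -0.1]
opening: 0.0006
grip_force: 0.0
t: 36.48
position: [0.5933, -0.1635, 0.1965]
orientation: [-179.7, 0.2, 49.8]
wrist_force: [-5.5, 1.7, 1.9]
opening: 0.0005
grip_force: 3.0
```

```bash
python3 -m handwheel '[[0,[0.0015,0,0],0],[0,[0.003,0,0],0],[0,[0.0045,0,0.0005],0],[0,[0.006,0,0.001],0]]'; python3 -m handwheel '[[0,[0.001,0,0],0],[0,[0.002,0,0],0]]'
```

```text
t: 36.98
position: [0.596, -0.164, 0.1965]
orientation: [-179.3, 0.5, 49.8]
wrist_force: [-11.3, 1.2, 2.5]
opening: 0.0009
grip_force: 5.7
t: 37.22
position: [0.5969, -0.164, 0.1962]
orientation: [-179.2, 0.7, 49.8]
wrist_force: [-14.7, 3.0, 5.5]
opening: 0.0
grip_force: 7.4
```

```bash
python3 -m handwheel '[[0,[0.0005,0,0.0005],0],[0,[0.001,0,0.0005],0]]';python3 -m handwheel '[[0,[-0.03,0,0],0],[0,[-0.06,0,0.06],0],[0,[-0.11,0,0.12],0],[0,[-0.16,0,0.16],0]]'
python3 - <<'E'
from h import *
f=manip.grab_frame("top")
cv2.imwrite("pics/c7.png",cv2.resize(f["frame"][178:250,195:395,::-1],(800,288),interpolation=cv2.INTER_CUBIC))
E
```

```text
t: 37.48
position: [0.5973, -0.1641, 0.1963]
orientation: [-179.1, 0.7, 49.8]
wrist_force: [-15.7, 2.2, 3.8]
opening: 0.0002
grip_force: 7.6
t: 37.98
position: [0.4595, -0.1644, 0.3463]
orientation: [179.8, -0.1, 49.8]
wrist_force: [-0.1, -1.0, 0.4]
opening: 0.0006
grip_force: 0.0
```

View pics/c7.png

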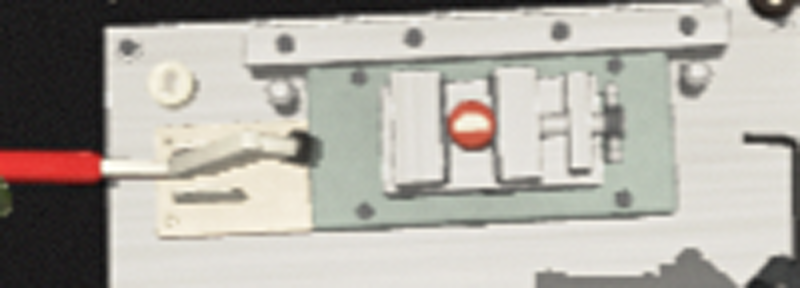

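Both ends are flush: the slab back edge runs parallel to the fence, from (308,68) to (668,53) against the fence top edge, with pin clearance each side. The handle is red, left of (105,168). Moving above it.

```bash
python3 -m handwheel '[[0.5,[0.02,0.05,0],9],[0.5,[0.05,0.1,0],18],[0.5,[0.08,0.15,0],27],[0.5,[0.11,0.2,0],36],[0.5,[0.13,0.25,0],44]]'
python3 - <<'E'
from h import *
print(np.round(manip.sense()["qpos"],0))
def red(n):
    f=manip.grab_frame(n); h=cv2.cvtColor(f["frame"],cv2.COLOR_RGB2HSV)
    m=(((h[...,0]<8)|(h[...,0]>172))&(h[...,1]>150)&(h[...,2]>70)).astype(np.uint8)
    for c in sorted(cv2.findContours(m,cv2.RETR_EXTERNAL,cv2.CHAIN_APPROX_NONE)[0],key=cv2.contourArea)[-4:]:
        r=cv2.boxPoints(cv2.minAreaRect(c)); print(n,cv2.contourArea(c),np.round(r).tolist(),np.round(fix(f,r,.056)).tolist())
red("top");red("wrist")
w=manip.grab_frame("wrist");cv2.imwrite("pics/w8.png",w["frame"][...,::-1])
E
```

```text
t: 38.65
position: [0.5911, 0.0874, 0.3445]
orientation: [179.9, -0.0, 94.0]
wrist_force: [0.9, 0.1, -0.0]
opening: 0.0438
grip_force: 0.0
[  2.  43. -26.  98.  25.  45. -32.]
top 10.0 [[341.0, 95.0], [352.0, 63.0], [354.0, 63.0], [342.0, 95.0]] [[259.0, -63.0], [334.0, -93.0], [333.0, -96.0], [257.0, -65.0]]
top 13.0 [[308.0, 211.0], [316.0, 211.0], [316.0, 214.0], [308.0, 214.0]] [[-1.0, 21.0], [-2.0, 4.0], [-8.0, 4.0], [-8.0, 21.0]]
top 35.0 [[345.0, 96.0], [357.0, 63.0], [360.0, 64.0], [348.0, 97.0]] [[255.0, -72.0], [332.0, -103.0], [330.0, -109.0], [252.0, -79.0]]
top 131.0 [[284.0, 41.0], [289.0, 21.0], [298.0, 23.0], [294.0, 43.0]] [[393.0, 58.0], [441.0, 46.0], [435.0, 25.0], [387.0, 37.0]]
wrist 0.0 [[586.0, 298.0], [586.0, 298.0], [586.0, 297.0], [586.0, 297.0]] [[146.0, 145.0], [146.0, 145.0], [145.0, 146.0], [145.0, 146.0]]
wrist 0.0 [[570.0, 298.0], [571.0, 296.0], [571.0, 296.0], [570.0, 298.0]] [[134.0, 145.0], [135.0, 147.0], [135.0, 147.0], [135.0, 145.0]]
wrist 29.0 [[572.0, 298.0], [572.0, 292.0], [584.0, 292.0], [584.0, 298.0]] [[136.0, 145.0], [135.0, 150.0], [143.0, 150.0], [144.0, 145.0]]
wrist 1198.5 [[345.0, 206.0], [349.0, 156.0], [377.0, 158.0], [373.0, 208.0]] [[-21.0, 206.0], [-20.0, 237.0], [-2.0, 236.0], [-3.0, 204.0]]
```

View pics/w8.png

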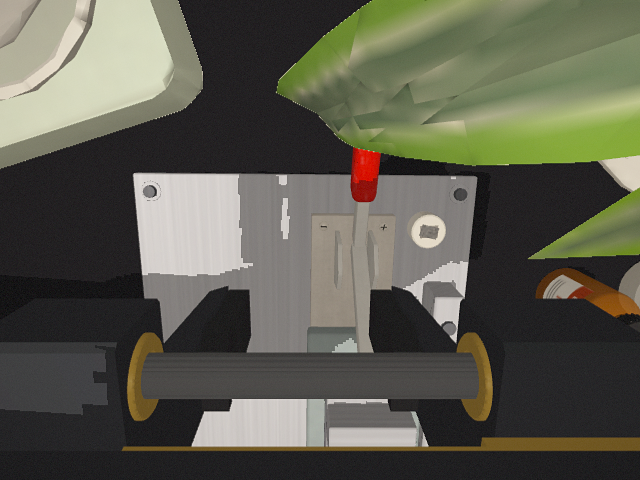

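The wrist view shows the red handle's inner part at (345-377,156-206), at fixture x about -11 and y 206 to 237, with a leaf covering its outer part (tip at 280,85). I'll triangulate the leaf height.

Run:
```python
from h import *
t=manip.grab_frame("top");w=manip.grab_frame("wrist")
P=lambda f:f["K"]@np.c_[f["R"],f["t"]]
im=t["frame"]; h=cv2.cvtColor(im,cv2.COLOR_RGB2HSV); m=((h[...,0]>28)&(h[...,0]<75)&(h[...,1]>70)).astype(np.uint8)
ys,xs=np.nonzero(m[200:245,140:215]); i=np.argmax(ys+0.3*xs); tip=(xs[i]+140.,ys[i]+200.); print("tip",tip,"right edge",[(r,int(np.nonzero(m[r,140:222])[0].max()+140) if m[r,140:222].any() else 0) for r in (205,212,219,226,232)])
def tri(a,b):
    X=cv2.triangulatePoints(P(t),P(w),np.array(a,float).reshape(2,1),np.array(b,float).reshape(2,1)); X=(X[:3]/X[3]).ravel()
    print("tri",X.round(3),((X[:2]-TF)@RF*1e3).round(),"resid",(proj(t,X)-a).round(1),(proj(w,X)-b).round(1))
tri(tip,(280,85))
# handle: near (inner) end of red, both views
tr=((h[...,0]<8)|(h[...,0]>172))&(h[...,1]>120); ys,xs=np.nonzero(tr[205:232,150:225]); print("red top",xs.min()+150,xs.max()+150,ys.min()+205,ys.max()+205)
b=(xs.max()+150.5,np.median(ys[xs>=xs.max()-2])+205); tri(b,(361,203))
```

```text
tip (np.float64(210.0), np.float64(244.0)) right edge [(205, 220), (212, 167), (219, 217), (226, 221), (232, 220)]
tri [ 0.572  0.172 -0.015] [-61. 260.] resid [[-5.7  4.1]] [[13.  17.7]]Traceback (most recent call last):
  File "<stdin>", line 11, in <module>
    return umr_minimum(a, axis, None, out, keepdims, initial, where)
ValueError: zero-size array to reduction operation minimum which has no identity
```

Run:
```python
from h import *
t=manip.grab_frame("top");w=manip.grab_frame("wrist")
P=lambda f:f["K"]@np.c_[f["R"],f["t"]]
def tri(a,b):
    X=cv2.triangulatePoints(P(t),P(w),np.array(a,float).reshape(2,1),np.array(b,float).reshape(2,1)); X=(X[:3]/X[3]).ravel()
    print("tri",X.round(3),((X[:2]-TF)@RF*1e3).round(),"resid",(proj(t,X)-a).round(1),(proj(w,X)-b).round(1))
h=cv2.cvtColor(cv2.imread("pics/top0.png"),cv2.COLOR_BGR2HSV); m=(h[...,0]>28)&(h[...,0]<75)&(h[...,1]>70)
ys,xs=np.nonzero(m[200:245,140:205]); i=np.argmax(ys); tip=(xs[i]+140.,ys[i]+200.); print("tip",tip)
tri(tip,(280,85)); tri((220.7,219.4),(361,203))
```

```text
tip (np.float64(182.0), np.float64(237.0))
tri [0.572 0.166 0.165] [-62. 254.] resid [[ 1. -1.]] [[-5.3 -5.5]]
tri [0.616 0.113 0.097] [-20. 198.] resid [[-0.1  0.5]] [[2.  0.5]]
```

The leaf tip sits at about z 0.165 over the outer handle, so gripping the handle would bring the gripper body close to the leaf. The handle, arm and pad are one rigid part, so I'll shut it by pressing the raised arm straight down with the closed fingertips at fixture y of about 122. That spot is clear of the leaf and the vise.

```bash
python3 -m handwheel '[[0,[0.02,-0.025,0],0],[0,[0.039,-0.05,0],0],[0,[0.039,-0.05,0],0],[0,[0.039,-0.05,-0.025],0],[0,[0.039,-0.05,-0.05],0]]'; python3 -m handwheel '[[0,[0,0,-0.005],0],[0,[0,0,-0.01],0],[0,[0,0,-0.01],0]]'
python3 - <<'E'
from h import *
w=manip.grab_frame("wrist");t=manip.grab_frame("top")
print((manip.sense()["position"][:2]-TF)@RF*1e3)
cv2.imwrite("pics/m9.png",np.hstack([cv2.resize(w["frame"][...,::-1],(400,300)),cv2.resize(t["frame"][170:260,195:315,::-1],(400,300))]))
E
```

```text
t: 39.62
position: [0.6278, 0.0354, 0.2943]
orientation: [180.0, -0.0, 93.7]
wrist_force: [-0.3, -0.3, 0.5]
opening: 0.0001
grip_force: 0.0
t: 40.0
position: [0.6283, 0.0351, 0.2855]
orientation: [180.0, 0.0, 93.7]
wrist_force: [-1.0, -1.4, 2.5]
opening: 0.0004
grip_force: 1.0
[-13.52899659 119.62018732]
```

View pics/m9.png

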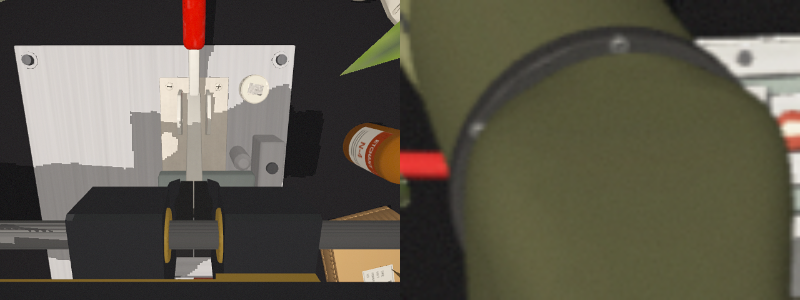

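The wrist view shows the fingers centred on the clamp arm, just touching it (2.5 N). Pressing down.

```bash
python3 -m handwheel '[[0,[0,0,-0.003],0],[0,[0,0,-0.006],0],[0,[0,0,-0.009],0]]'; python3 -m handwheel '[[0,[0,0,-0.003],0],[0,[0,0,-0.006],0],[0,[0,0,-0.009],0]]'
```

```text
t: 40.48
position: [0.629, 0.0293, 0.2785]
orientation: [180.0, 0.7, 93.5]
wrist_force: [-6.6, -16.4, 27.0]
opening: 0.0006
grip_force: 12.8
t: 40.85
position: [0.6306, 0.0282, 0.2697]
orientation: [179.7, 0.7, 93.3]
wrist_force: [-0.4, -9.9, 14.0]
opening: 0.0006
grip_force: 6.8
```

It's pushing on the arm's end face, which is inefficient. I'll go to the arm's left/top face instead and sweep right and down.

```bash
python3 -m handwheel '[[0,[0,0,0.02],0],[0,[0,0.015,0.03],0],[0,[0,0.035,0.03],0],[0,[0,0.035,0.01],0],[0,[0,0.035,-0.01],0]]'; python3 -m handwheel '[[0,[0,-0.003,0],0],[0,[0,-0.006,0],0],[0,[0,-0.009,0],0]]'
```

```text
t: 41.48
position: [0.6278, 0.0706, 0.254]
orientation: [-179.9, 0.0, 93.8]
wrist_force: [-0.6, -0.3, -0.1]
opening: 0.0
grip_force: 0.0
t: 41.85
position: [0.6288, 0.0607, 0.2568]
orientation: [179.9, 0.0, 93.7]
wrist_force: [1.6, 0.2, 0.4]
opening: 0.0004
grip_force: 0.0
```

```bash
python3 -m handwheel '[[0,[0,-0.004,0],0],[0,[0,-0.008,0],0],[0,[0,-0.012,0],0],[0,[0,-0.016,0],0]]'; python3 -m handwheel '[[0,[0,-0.004,0],0],[0,[0,-0.008,-0.002],0],[0,[0,-0.012,-0.005],0]]'
```

```text
t: 42.35
position: [0.6286, 0.0467, 0.2568]
orientation: [179.9, -0.2, 93.8]
wrist_force: [-0.7, 4.8, 1.9]
opening: 0.0007
grip_force: 1.7
t: 42.72
position: [0.6287, 0.0333, 0.2515]
orientation: [180.0, -0.0, 93.8]
wrist_force: [0.1, 3.4, 1.4]
opening: 0.0005
grip_force: 1.6
```

```bash
python3 -m handwheel '[[0,[0,-0.002,-0.004],0],[0,[0,-0.003,-0.008],0],[0,[0,-0.003,-0.012],0],[0,[0,-0.003,-0.016],0]]'; python3 -m handwheel '[[0,[0,0,-0.004],0],[0,[0,0,-0.008],0],[0,[0,0,-0.012],0]]'
```

```text
t: 43.22
position: [0.629, 0.0282, 0.2379]
orientation: [180.0, 0.3, 93.6]
wrist_force: [-8.4, -6.0, 40.8]
opening: 0.0002
grip_force: 19.6
t: 43.6
position: [0.6288, 0.0285, 0.2358]
orientation: [179.8, 0.6, 93.6]
wrist_force: [-29.5, -9.6, 112.8]
opening: 0.0004
grip_force: 54.6
```

The force jumped to 113 N, so I'm backing off at once and looking.

```bash
python3 -m handwheel '[[0,[0,0,0.03],0],[0,[0,0,0.06],0],[0,[-0.02,-0.05,0.12],0],[0,[-0.06,-0.11,0.16],0],[0,[-0.1,-0.17,0.16],0]]'
python3 - <<'E'
from h import *
w=manip.grab_frame("wrist");t=manip.grab_frame("top")
cv2.imwrite("pics/m10.png",np.vstack([cv2.resize(t["frame"][178:250,195:395,::-1],(800,288),interpolation=cv2.INTER_CUBIC),np.hstack([cv2.resize(w["frame"][...,::-1],(400,300)),cv2.resize(manip.grab_frame("scene")["frame"][190:310,230:390,::-1],(400,300))])]))
E
```

```text
t: 44.22
position: [0.5508, -0.1057, 0.3766]
orientation: [179.9, 0.1, 93.8]
wrist_force: [0.7, -0.9, -0.4]
opening: 0.0006
grip_force: 0.0
```

View pics/m10.png

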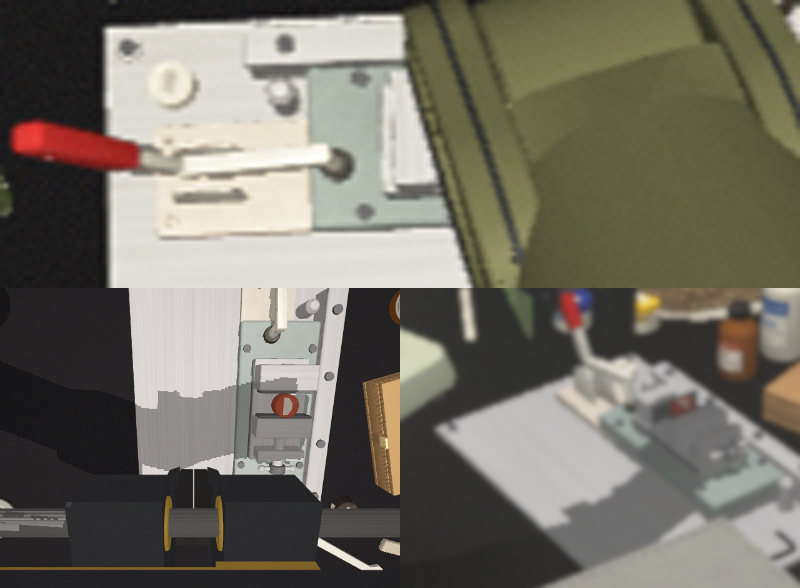

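The top crop shows the clamp swung over: the arm reaches onto the slab, the pad is down at (340,163), and the handle leans up at (12..140,145). I'll move clear and verify numerically the lever angle and the flushness of both ends.

```bash
python3 -m handwheel '[[0,[-0.03,-0.05,0],0],[0,[-0.06,-0.1,0],0],[0,[-0.1,-0.15,0],0],[0,[-0.13,-0.2,0],0]]'
python3 - <<'E'
from h import *
t=manip.grab_frame("top")
def pt(x,y,z): return np.r_[RF@[x,y]+TF,z]
h=cv2.cvtColor(t["frame"],cv2.COLOR_RGB2HSV); m=((h[...,0]<8)|(h[...,0]>172))&(h[...,1]>120)
ys,xs=np.nonzero(m[200:228,185:240]); print("red cols",xs.min()+185,xs.max()+185,"rows",ys.min()+200,ys.max()+200)
for q in(.12,.21,.25,.35):
    L=.31+q; print(q,[proj(t,pt(-.012,.165+r*np.sin(L),.046+r*np.cos(L))).round(1).tolist() for r in(.0445,.1195)])
cv2.imwrite("pics/m11.png",cv2.resize(t["frame"][178:250,260:395,::-1],(800,427),interpolation=cv2.INTER_CUBIC))
# slab back edge relative to the fence top edge, column profiles along fixture x
g=cv2.cvtColor(t["frame"],cv2.COLOR_RGB2LAB).astype(int)
for y in(.085,.07,.0,-.07,-.085):
    X=np.array([pt(x,y,.036) for x in np.arange(.030,.060,.002)]);p=proj(t,X)
    v=cv2.remap(t["frame"],p[:,0].astype(np.float32),p[:,1].astype(np.float32),cv2.INTER_LINEAR).reshape(-1,3).astype(int)
    print(y,(v[:,0]-v[:,1]).tolist(),v[:,1].tolist())
E
```

```text
t: 44.88
position: [0.4205, -0.3048, 0.3745]
orientation: [-179.9, -0.1, 93.9]
wrist_force: [0.7, -1.4, 0.4]
opening: 0.0005
grip_force: 0.0
red cols 197 229 rows 208 220
0.12 [[[229.0, 216.5]], [[205.4, 210.3]]]
0.21 [[[227.4, 216.8]], [[201.0, 211.0]]]
0.25 [[[226.8, 216.9]], [[199.2, 211.4]]]
0.35 [[[225.2, 217.2]], [[195.0, 212.3]]]
0.085 [-9, -9, -8, -9, -9, -8, -7, -2, 3, 3, 2, 2, 3, 3, 2] [188, 188, 187, 186, 185, 183, 164, 102, 139, 206, 227, 227, 226, 225, 225]
0.07 [-8, -6, -2, 1, 0, -3, -3, -1, -1, 4, 3, 3, 2, 2, 2] [180, 142, 123, 114, 120, 137, 133, 109, 130, 216, 227, 226, 225, 224, 223]
0.0 [3, 1, -2, -4, -8, -9, -7, -2, 2, 3, 2, 3, 3, 3, 3] [125, 117, 134, 155, 184, 188, 159, 129, 158, 208, 225, 226, 227, 225, 223]
-0.07 [-9, -6, -2, 1, 0, -3, -7, -1, 3, 2, 3, 2, 2, 2, 3] [190, 156, 124, 115, 119, 131, 151, 113, 128, 199, 228, 230, 229, 228, 225]
-0.085 [-10, -10, -9, -10, -9, -9, -7, 0, 3, 4, 3, 2, 2, 3, 2] [194, 193, 193, 195, 194, 191, 163, 113, 127, 221, 228, 229, 228, 227, 226]
```

Run:
```python
from cell import manip;s=manip.sense();print(s["t"],s["wrist_force"])
```

```text
44.925 [-3.7842631  -5.46761322 -0.81223347]
```

The slab's edge-to-fence gap is the same along the whole length, so both ends are home. The handle pixels (197..229) match a joint value of about 0.21.

```bash
python3 -c "
from cell import manip
print(manip.hand_in())"
```

```text
the job is handed in; nothing more can be done
None
```

I handed the job in at about 45 s: the vise is home against the fence between the pins, the clamp is shut at about 0.21 rad and the arm is clear; I shut it by pressing the arm rather than the handle, with a brief 113 N peak wrist force (limit 120) when it bottomed out, and hand-in returned no verdict.

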